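# Put the hole saws back in their wells

### The job

The drilling is finished: put the four steel hole saws that stand about on the bench back into the storage tray, each in the well bored for its own size, sitting flat on the well's floor with its teeth down. Set them in rather than letting them fall, which spoils the teeth. Leave the two wooden plugs lying where they are.

Things in the scene. Friction and masses are not known exactly. Their poses are not given: they have to be found in the camera images.
- saw22_mid (a point): 22 mm hole saw: a dark steel cup 22 mm in diameter and 46 mm high, standing loose on the bench with its bright toothed rim down and its closed flat steel back (bore in the middle) up. The point is on its axis, half-way up (23 mm above its rim). z is its axis, up when it stands; it is round, so its yaw means nothing. Nothing stands within 25 mm of it.
- saw35_mid (a point): 35 mm hole saw: a dark steel cup 35 mm in diameter and 46 mm high, standing loose on the bench with its bright toothed rim down and its closed flat steel back (bore in the middle) up. The point is on its axis, half-way up (23 mm above its rim). z is its axis, up when it stands; it is round, so its yaw means nothing. Nothing stands within 25 mm of it.
- saw51_mid (a point): 51 mm hole saw: a dark steel cup 51 mm in diameter and 46 mm high, standing loose on the bench with its bright toothed rim down and its closed flat steel back (bore in the middle) up. The point is on its axis, half-way up (23 mm above its rim). z is its axis, up when it stands; it is round, so its yaw means nothing. Nothing stands within 25 mm of it.
- saw64_mid (a point): 64 mm hole saw: a dark steel cup 64 mm in diameter and 46 mm high, standing loose on the bench with its bright toothed rim down and its closed flat steel back (bore in the middle) up. The point is on its axis, half-way up (23 mm above its rim). z is its axis, up when it stands; it is round, so its yaw means nothing. Nothing stands within 25 mm of it.
- well22 (a point): Storage well of the 22 mm saw: a round recess 32 mm wide, 10 mm deep, 2 mm bevel, dark flat floor, in a plywood block 104 x 104 x 22 mm high. Point: centre of the well's floor, 20 mm above the bench. z up; x, y along the block's edges. The four blocks are fixed two by two, centres 108 mm apart, in a low 236 mm square tray; which block is in which corner changes.
- well35 (a point): Storage well of the 35 mm saw: a round recess 45 mm wide, 10 mm deep, 2 mm bevel, dark flat floor, in a plywood block 104 x 104 x 22 mm high. Point: centre of the well's floor, 20 mm above the bench. z up; x, y along the block's edges. The four blocks are fixed two by two, centres 108 mm apart, in a low 236 mm square tray; which block is in which corner changes.
- well51 (a point): Storage well of the 51 mm saw: a round recess 61 mm wide, 10 mm deep, 2 mm bevel, dark flat floor, in a plywood block 104 x 104 x 22 mm high. Point: centre of the well's floor, 20 mm above the bench. z up; x, y along the block's edges. The four blocks are fixed two by two, centres 108 mm apart, in a low 236 mm square tray; which block is in which corner changes.
- well64 (a point): Storage well of the 64 mm saw: a round recess 74 mm wide, 10 mm deep, 2 mm bevel, dark flat floor, in a plywood block 104 x 104 x 22 mm high. Point: centre of the well's floor, 20 mm above the bench. z up; x, y along the block's edges. The four blocks are fixed two by two, centres 108 mm apart, in a low 236 mm square tray; which block is in which corner changes.
- plug58_mid (a point): Wooden plug, a loose light plywood disc 58 mm in diameter and 18 mm high with a small hole in the middle, lying flat on the bench among the saws; not to be moved. The point is at its centre, 9 mm above the bench.
- plug29_mid (a point): Wooden plug, a loose light plywood disc 29 mm in diameter and 18 mm high with a small hole in the middle, lying flat on the bench among the saws; not to be moved. The point is at its centre, 9 mm above the bench.
Things that resemble listed ones, but are neither listed nor needed, are in the scene too. What is shaped like the part that bears saw22_mid but yellow is not meant.

How it is judged (in metres and radians):
At the end, for the whole second after the job is handed in: Each of the four hole saws stands in the well bored for its size: its axis within 10 mm of the well's centre, its middle 19 to 27 mm above the well's floor (23 mm when seated), upright within 0.1 rad, released and at rest (horizontal distance between saw22_mid and well22 below 0.01 m and z of saw22_mid in the frame of well22 between 0.019 and 0.027 m and angle between each of saw22_mid, saw35_mid, saw51_mid, saw64_mid's own z axis and vertical below 0.1 rad and linear speed of each of saw22, saw35, saw51, saw64 below 0.02 m/s and horizontal distance between saw35_mid and well35 below 0.01 m and z of saw35_mid in the frame of well35 between 0.019 and 0.027 m and horizontal distance between saw51_mid and well51 below 0.01 m and z of saw51_mid in the frame of well51 between 0.019 and 0.027 m and horizontal distance between saw64_mid and well64 below 0.01 m and z of saw64_mid in the frame of well64 between 0.019 and 0.027 m); the robot touches nothing.
It fails at once if a saw is let fall (it moves faster than 0.75 m/s with no finger on it, as after a fall of about 3 cm) ((linear speed of saw22 above 0.75 m/s and contact force between saw22 and the fingers below 0.2 N) or (linear speed of saw35 above 0.75 m/s and contact force between saw35 and the fingers below 0.2 N) or (linear speed of saw51 above 0.75 m/s and contact force between saw51 and the fingers below 0.2 N) or (linear speed of saw64 above 0.75 m/s and contact force between saw64 and the fingers below 0.2 N)).
It fails at once if a wooden plug is moved by more than 3 cm (distance of any of plug58_mid, plug29_mid from where it was at the start of the episode above 0.03 m).
It also fails if it takes over 86 s, if anything falls off the work surface, if the arm or the gripper's body presses on something with over 40 N, if the wrist force passes 120 N, or if a joint passes its speed limit or range.

### The arm

A 6-joint arm with a two-finger parallel gripper is mounted at the origin on the work surface. World frame = base frame: x ahead of the robot, y to its left, z up, the work surface at z = 0. Lengths are in mm, angles in rad, forces in N, time in s.
With the tool pointing down it reaches from about 275 to 725 mm from the base axis. Payload 5.6 kg.
Tool frame: the origin (TCP) lies at the very end of the fingers, on their centre line; the grasp point (between the pads) lies 19 mm behind it; z points along the fingers, y is the line along which they close (so a half turn about z gives the same grasp; the last joint's range is limited). The gripper opens to 85 mm and grips with 20 to 120 N. Pads are 22 mm wide; open, the fingers measure 114 mm over their backs; the gripper's body (76 mm by 85 mm) begins 54 mm behind the grasp point. The pads swing forward as they close: fully open they stand 13 mm farther back than shut.
Start: joints at [1.44, 0.255, 0.108, 0, -1.424, -0.285], TCP at [222.13, 503.141, 231.283] pointing down, gripper open.
Joint ranges: [-2.95, 2.95], [-1.21, 1.97], [-1.09, 1.5], [-2.87, 1.71], [-2.94, -0.07], [-3.05, 3.05]. Speed limits (rad/s): [2.57, 2.57, 3.14, 3.14, 3.14, 3.14].

### API

Orientations are given as a unit quaternion [w, x, y, z].
In Python, from rig import bot gives the robot as it stands.
- The arm moves only by the shell command python3 -m crank 'ROWS' [FORCE]. ROWS is JSON, a list of rows, each a list of 7 numbers: the turn, a rotation vector about the tool's x, y, z in degrees, then the shift along the tool's x, y, z in mm, then the finger opening in mm, from 0 to 85.4. A call has 1 to 5 rows; each row shifts and turns the commanded pose from where the row before left it, along the tool's axes as they then stand; what a row does not reach is not made up. A row lasts 1/8 s, in which the tool goes at most 62.5 mm and 10.7 degrees, less where a joint would pass 70% of its speed; a pose out of reach is approached as far as the arm can. A call is refused whole if a number of a shift passes 62.5 or a number of a turn 10.7, either way. A call with a gripper value outside its range is refused whole. The fingers move at their own pace and stop on an object; FORCE is the grip in N (left out, the last holds). Time passes only in rows, so rows that do not move let the fingers close. It gives the time, the measured TCP pose, the force, the opening and the grip force at its end, in the units of the state.
- bot.read_state(): the state, without advancing time (a new reading comes with each control period).
- bot.get_image(name): name is "scene" or "top" or "wrist"; returns a dict with "color" (400x640x3 uint8, blue, green, red), "fx", "fy", "cx", "cy" (pixels), "R" (3x3) and "t" (3): a world point X has camera coordinates R X + t. Camera axes: x right, y down, z forward; pixel columns grow to the right and rows downward; lengths in mm; the calibration is good to about 2 mm. A picture is of the moment at which its call begins. There is no depth.
- bot.hand_in(): hands the job in; it is judged then, once.
The state is a dict: "time": time; "joint_pos": joint angles; "qd": joint speeds; "tau": joint torques, N m; "eef_pos": TCP position; "tcp_rot": TCP orientation; "force": force on the tool from outside, world axes, zero at the start; "moment": the same for the moment, N m; "width": finger opening in mm; "gripper_force": force on a finger pad.
Only numpy, scipy, OpenCV 4.12 (cv2) and the standard library are available. Lean on these libraries where they do the work, as an engineer would, in place of code of your own. Each camera call takes 0.05 s, during which the arm holds its last target. There are 200 camera calls.

## Working session

There is one attempt and no reset: what is moved stays moved. The work goes in short steps, Python scripts to look and compute and a shell command to move; the robot and the scene stay as the last step left them, time stands still between calls to the robot, and variables do not carry over. Pictures are saved under pics/ and viewed, at most 14 in all, crops included, and the job is handed in when it is done.

```bash
ls; mkdir -p pics
python3 - <<'E'
from rig import bot
import cv2
s=bot.read_state(); print(s)
for n in("top","scene"):
    d=bot.get_image(n); cv2.imwrite(f"pics/{n}0.png",d["color"]); print(n,d["fx"],d["cx"],d["cy"],d["R"],d["t"])
E
```

```text
pics
{'time': 0.0, 'joint_pos': array([ 1.43960964e+00,  2.55775294e-01,  1.06992155e-01, -5.07284987e-04,
       -1.42390554e+00, -2.84606285e-01]), 'qd': array([ 0.00199359,  0.00107015, -0.00300654, -0.00018933,  0.00028581,
       -0.00034509]), 'tau': array([ 8.32269779e-05, -3.86624444e+01,  2.37940639e+01,  5.36494732e+00,
       -6.09538154e-03,  2.65731927e-06]), 'eef_pos': array([221.88401384, 502.70475425, 230.37101309]), 'tcp_rot': array([ 9.62616503e-04,  9.78459068e-01, -2.06438597e-01, -1.77628401e-04]), 'force': array([ 0.17111217,  0.31220222, -0.42294018]), 'moment': array([ 0.01952888, -0.03669488, -0.00717691]), 'gripper_force': 0.0, 'width': 85.47089728760399}
top 510.4315126174445 319.5741706174539 194.01121581760654 [[-1.65584528e-02 -9.99860995e-01 -1.95173364e-03]
 [-9.88985911e-01  1.66654316e-02 -1.47068459e-01]
 [ 1.47080542e-01 -5.04989066e-04 -9.89124390e-01]] [ 16.49372799 531.21399148 957.87329822]
scene 440.17011893612244 318.805788121061 200.70157860745397 [[ 0.51892564  0.85475459 -0.01052479]
 [ 0.61611715 -0.38252573 -0.68853012]
 [-0.59255029  0.35081143 -0.72513137]] [-307.28931561 -294.6958281  1179.15702355]
```

View pics/top0.png

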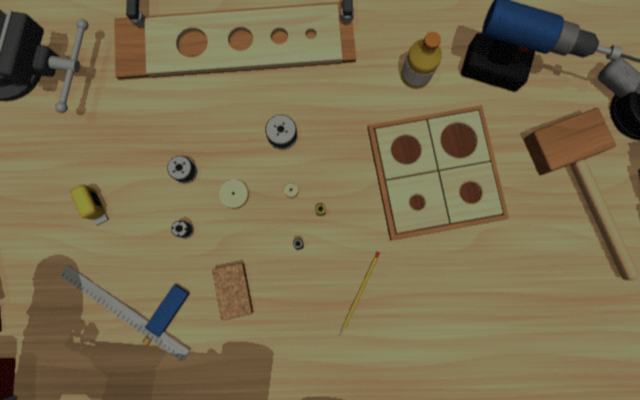

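View pics/scene0.png

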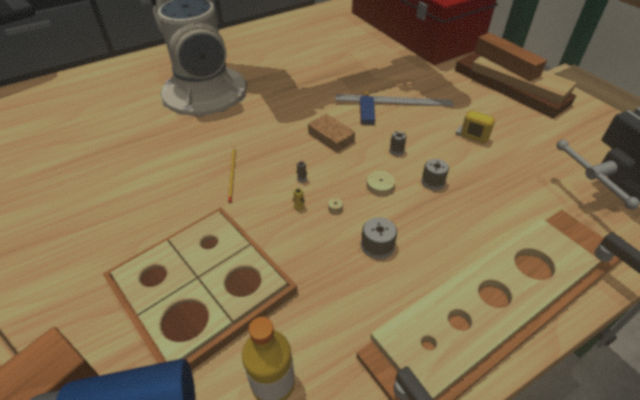

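The top view shows dark steel cups: 64 mm at (281,130), 51 mm at (180,168), 35 mm at (181,228) and 22 mm at (298,243).

Possible lookalikes:
- The yellow cup at (320,209) is the decoy for the 22 mm saw.
- The plugs are at (233,194) and (291,190).
- The clamped board with holes at the top, around (240,40), is not the tray.

The tray wells are 22 at (417,202), 35 at (471,192), 51 at (406,150) and 64 at (458,140). I'll check this choice in one close crop.

```bash
cat > h.py <<'E'
import numpy as np, cv2
from rig import bot
from scipy.spatial.transform import Rotation as Ro
def ray(d,uv,z):
    R=np.array(d["R"]);t=np.array(d["t"])
    c=-R.T@t; r=R.T@np.array([(uv[0]-d["cx"])/d["fx"],(uv[1]-d["cy"])/d["fy"],1.])
    return (c+r*(z-c[2])/r[2])[:2]
def proj(d,X):
    p=np.array(d["R"])@np.array(X,float)+np.array(d["t"]); return d["fx"]*p[0]/p[2]+d["cx"],d["fy"]*p[1]/p[2]+d["cy"]
E
python3 - <<'E'
from h import *
d=bot.get_image("top"); im=d["color"]
c=im[100:260,160:340]; cv2.imwrite("pics/c1.png",cv2.resize(c,None,fx=4,fy=3.7,interpolation=cv2.INTER_CUBIC))
hsv=cv2.cvtColor(im,cv2.COLOR_BGR2HSV)
# wells: dark red-brown floors
g=im[:,:,1]; sub=g[100:240,370:505]
m=np.zeros_like(g); m[115:225,380:498]=(g[115:225,380:498]<75)*255
n,l,st,ce=cv2.connectedComponentsWithStats(m)
W=[]
for i in range(1,n):
    if st[i,4]>40: print("w",ce[i].round(1),st[i],ray(d,ce[i],20).round(1),ray(d,ce[i],30).round(1))
# saws: low saturation blobs
m=((hsv[:,:,1]<70)*255).astype(np.uint8); m[:100]=0;m[260:]=0;m[:,:150]=0;m[:,350:]=0
n,l,st,ce=cv2.connectedComponentsWithStats(m)
for i in range(1,n):
    if st[i,4]>15: print("s",ce[i].round(1),st[i],ray(d,ce[i],46).round(1))
E
```

```text
w [458.4 139.9] [441 123  36  35 962] [ 640.2 -275. ] [ 637.7 -272.2]
w [405.7 149.3] [391 135  30  29 658] [ 622.5 -167.6] [ 620.2 -165.9]
w [386.5 190.9] [380 156  15  69 109] [ 538.2 -125.9] [ 536.7 -124.6]
w [470.5 192. ] [460 182  22  21 367] [ 533.2 -293. ] [ 531.8 -290.1]
w [383.7 205.1] [380 184   9  41  72] [ 510.  -119.2] [ 508.7 -117.9]
w [416.8 202. ] [410 195  15  15 177] [ 515.  -185.3] [ 513.7 -183.4]
w [469.7 219.8] [446 215  52  10  82] [ 477.7 -288.1] [ 476.8 -285.2]
s [281.  131.4] [265 115  33  35 852] [656.8  81.8]
s [181.4 169.1] [167 156  30  28 595] [584.2 276.9]
s [233.  193.1] [219 179  29  29 621] [535.  175.6]
s [290.8 189.9] [284 183  14  14 120] [539.5  63.4]
s [181.5 228.9] [171 221  22  18 280] [467.2 274. ]
s [297.8 243.7] [293 239  11  11  87] [435.   50.8]
```

View pics/c1.png

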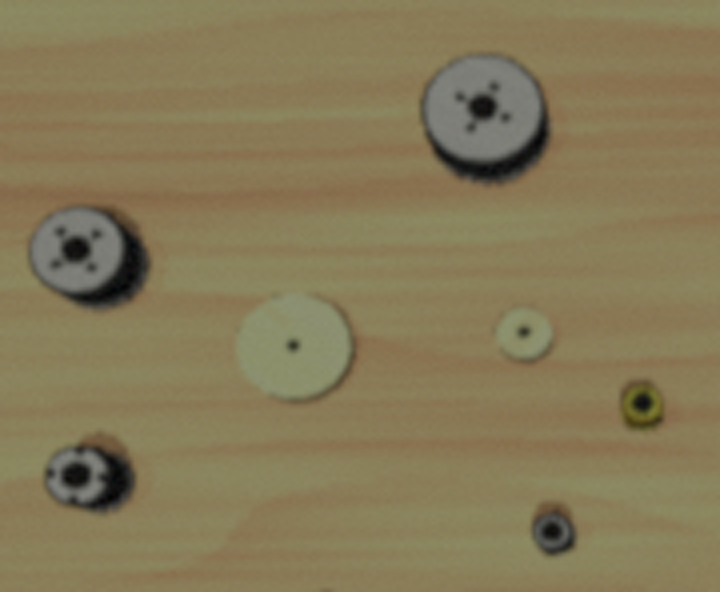

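The crop confirms the choice: the yellow cup is at crop (642,403), the plugs at (294,346) and (524,333). The bores are at crop (482,106), (75,248), (75,474) and (551,530).

```bash
cat >> h.py <<'E'
W={64:(639,-273.6),51:(621.4,-166.8),35:(532.5,-291.5),22:(514.4,-184.4)}
B={64:(280.1,128.3),51:(178.4,166.7),35:(178.4,227.8),22:(297.4,242.9)}
def delta(x,y,z):
    s=bot.read_state(); w,a,b,c=s["tcp_rot"]; R=Ro.from_quat([a,b,c,w]).as_matrix()
    e=s["eef_pos"]; d=R.T@(np.array([x,y,z])-e)
    print("t%.2f eef"%s["time"],e.round(1),"w%.1f"%s["width"],"gf%.0f"%s["gripper_force"],"F",s["force"].round(1),"tilt/yaw",R[:2,2].round(3),"-> tool shift",d.round(1))
E
python3 - <<'E'
from h import *
d=bot.get_image("top")
for k in B: print(k,ray(d,B[k],46).round(1))
x,y=ray(d,B[35],46); delta(x,y,150)
E
```

```text
64 [663.2  83.5]
51 [589.1 283. ]
35 [469.3 280.1]
22 [436.6  51.6]
t0.20 eef [222.  502.9 230.7] w85.2 gf0 F [-0.2  0.4  0.5] tilt/yaw [-0.    -0.001] -> tool shift [316.3 103.8  80.9]
```

```bash
python3 -m crank '[[0,0,0,40,13,10,65],[0,0,0,40,13,10,65],[0,0,0,40,13,10,65],[0,0,0,40,13,10,65]]' 60; python3 -m crank '[[0,0,0,40,13,10,65],[0,0,0,40,13,10,65],[0,0,0,40,13,10,65],[0,0,0,36,13,10,65],[0,0,0,0,0,0,65]]'
python3 - <<'E'
from h import *
delta(469.3,280.1,60)
d=bot.get_image("wrist"); cv2.imwrite("pics/w1.png",d["color"]); print(proj(d,(469.3,280.1,46)))
E
```

```text
time: 0.7
eef_pos: [348.2, 389.9, 190.9]
tcp_rot: [0.0, 0.978, -0.206, -0.0]
force: [0.7, 0.9, -0.5]
width: 65.0
gripper_force: 0.0
time: 1.32
eef_pos: [469.9, 278.2, 149.9]
tcp_rot: [0.001, 0.978, -0.208, -0.001]
force: [-0.1, -0.3, -1.3]
width: 64.9
gripper_force: 0.0
t1.32 eef [469.9 278.2 149.9] w64.9 gf0 F [-0.1 -0.3 -1.3] tilt/yaw [-0.002 -0.002] -> tool shift [-1.3 -1.7 89.9]
(np.float64(316.8624114890526), np.float64(206.84661462427442))
```

View pics/w1.png

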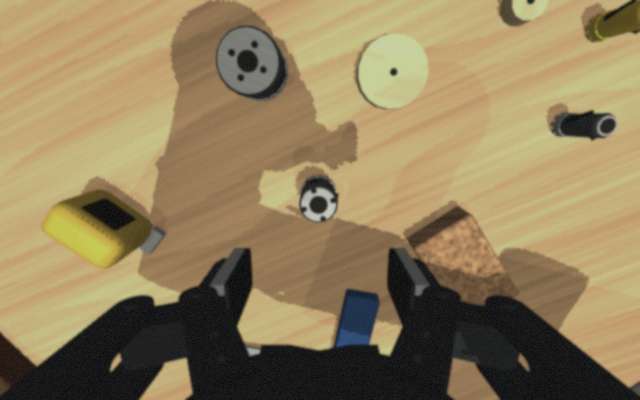

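The wrist view shows the 35 mm bore at (318,205), against a predicted (317,207), so the estimates are good. I'll descend and grip.

```bash
python3 -m crank '[[0,0,0,-1,-2,40,60],[0,0,0,0,0,40,60],[0,0,0,0,0,35,60],[0,0,0,0,0,22,60],[0,0,0,0,0,0,60]]' 60; python3 -m crank '[[0,0,0,0,0,0,25],[0,0,0,0,0,0,25],[0,0,0,0,0,0,25],[0,0,0,0,0,0,25]]'; python3 -m crank '[[0,0,0,0,0,-20,25],[0,0,0,0,0,-40,25],[0,0,0,0,0,-40,25],[0,0,0,0,0,0,25]]'
python3 - <<'E'
from h import *
delta(*W[35],113)
d=bot.get_image("wrist"); cv2.imwrite("pics/w2.png",d["color"])
E
```

```text
time: 2.0
eef_pos: [467.7, 282.5, 13.1]
tcp_rot: [0.001, 0.979, -0.206, -0.001]
force: [-0.5, -0.4, 0.3]
width: 60.1
gripper_force: 0.0
time: 2.5
eef_pos: [470.0, 283.7, 16.1]
tcp_rot: [-0.001, 0.979, -0.206, 0.001]
force: [-1.7, 0.8, 6.8]
width: 33.9
gripper_force: 59.7
time: 3.0
eef_pos: [470.9, 284.1, 118.2]
tcp_rot: [-0.003, 0.978, -0.206, 0.002]
force: [0.0, 0.1, -1.8]
width: 33.3
gripper_force: 59.8
t3.00 eef [470.9 284.1 118.2] w33.3 gf60 F [ 0.   0.1 -1.8] tilt/yaw [0.006 0.005] -> tool shift [288.7 501.7   2.6]
```

View pics/w2.png

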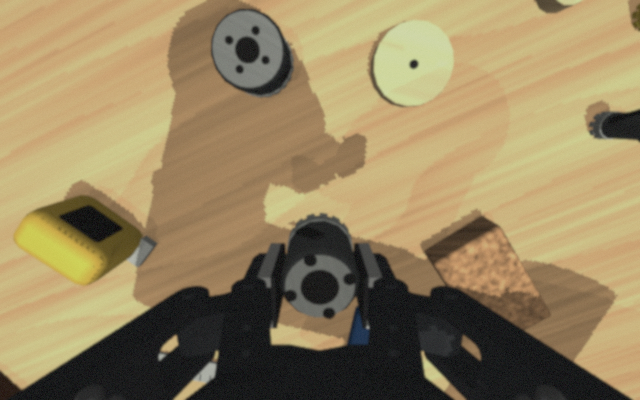

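```bash
python3 -m crank '[[0,0,0,29,50,0,25],[0,0,0,29,50,0,25],[0,0,0,29,50,0,25],[0,0,0,29,50,0,25],[0,0,0,29,50,0,25]]';python3 -m crank '[[0,0,0,29,50,0,25],[0,0,0,29,50,0,25],[0,0,0,29,50,0,25],[0,0,0,29,50,0,25],[0,0,0,28,52,0,25]]';python3 -m crank '[[0,0,0,0,0,0,25],[0,0,0,0,0,0,25]]'
python3 - <<'E'
from h import *
delta(*W[35],35)
d=bot.get_image("wrist"); cv2.imwrite("pics/w3.png",d["color"])
for k in W: print(k,proj(d,(*W[k],20)))
print(proj(d,(*W[35],146)))
E
```

```text
time: 3.68
eef_pos: [499.8, -6.5, 113.2]
tcp_rot: [0.0, 0.978, -0.206, -0.001]
force: [1.0, 1.1, -1.1]
width: 33.2
gripper_force: 60.0
time: 4.3
eef_pos: [529.9, -294.8, 112.8]
tcp_rot: [-0.0, 0.978, -0.206, -0.001]
force: [2.3, -0.1, -0.8]
width: 33.5
gripper_force: 60.0
time: 4.55
eef_pos: [529.8, -293.1, 112.8]
tcp_rot: [-0.0, 0.978, -0.207, -0.001]
force: [0.6, 0.6, -0.1]
width: 33.8
gripper_force: 60.1
t4.55 eef [ 529.8 -293.1  112.8] w33.8 gf60 F [ 0.6  0.6 -0.1] tilt/yaw [-0.002  0.001] -> tool shift [ 2.  -2.6 77.8]
64 (np.float64(231.39422108956117), np.float64(84.61680023005815))
51 (np.float64(118.51730174341324), np.float64(167.84238545107536))
35 (np.float64(315.6492114745484), np.float64(206.65146514170084))
22 (np.float64(208.06905287233195), np.float64(275.2597910788173))
(np.float64(311.9663294711851), np.float64(293.60505782659726))
```

View pics/w3.png

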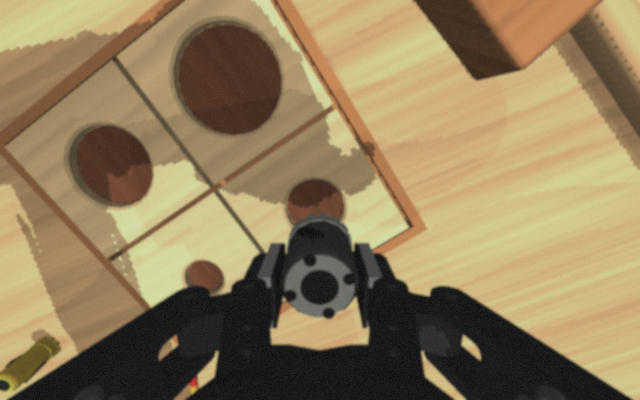

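Run:
```python
from h import *
d=bot.get_image("wrist"); im=d["color"]; c=im.astype(int)
# reddish dark floor: r/g ratio
m=((c[:,:,2]>1.45*c[:,:,1])&(c[:,:,1]<75)&(c[:,:,2]>35)).astype(np.uint8)*255
m=cv2.morphologyEx(m,cv2.MORPH_OPEN,np.ones((5,5),np.uint8))
n,l,st,ce=cv2.connectedComponentsWithStats(m)
for i in range(1,n):
    if st[i,4]>300 and ce[i][0]<400: print(ce[i].round(1),st[i],ray(d,ce[i],20).round(1),ray(d,ce[i],25).round(1))
print("saw",ray(d,(320,286),146),ray(d,(320,286),143), "cam",-(np.array(d["R"]).T@d["t"]))
```

```text
[229.7  75.8] [ 182   26   99  106 6583] [ 645.1 -274.5] [ 644.  -275.4]
[113.1 163.3] [  80  127   72   72 3034] [ 626.3 -164. ] [ 625.6 -167.3]
[326.8 203.3] [301 190  42  25 537] [ 531.7 -300. ] [ 533.  -300.5]
[210.  273.4] [195 263  28  25 429] [ 515.4 -186. ] [ 517.1 -188.8]
saw [ 534.34995947 -295.10648419] [ 532.75066593 -294.40695957] cam [ 593.22923683 -320.8600455   256.44741171]
```

The floors sit close to the top-view estimate, at (229,76), (113,163) and (210,273). Both cues give a correction of about (+2.5,+2) mm.

```bash
python3 -m crank '[[0,0,0,1.5,-2.8,30,25],[0,0,0,0,0,26,25],[0,0,0,0,0,14,25],[0,0,0,0,0,5,25],[0,0,0,0,0,0,25]]'; python3 -m crank '[[0,0,0,0,0,2,25],[0,0,0,0,0,0,25]]'; python3 -m crank '[[0,0,0,0,0,2,25],[0,0,0,0,0,0,25]]';python3 -m crank '[[0,0,0,0,0,1,25],[0,0,0,0,0,0,25]]'
```

```text
time: 5.28
eef_pos: [533.6, -291.3, 39.8]
tcp_rot: [0.0, 0.979, -0.206, 0.0]
force: [-0.1, -0.0, -1.1]
width: 33.6
gripper_force: 60.1
time: 5.52
eef_pos: [533.5, -291.5, 37.8]
tcp_rot: [0.0, 0.978, -0.206, 0.0]
force: [-0.5, -0.4, -1.9]
width: 33.5
gripper_force: 60.1
time: 5.78
eef_pos: [533.6, -291.6, 36.1]
tcp_rot: [0.0, 0.978, -0.206, 0.001]
force: [-1.6, -0.1, 3.4]
width: 33.4
gripper_force: 60.3
time: 6.02
eef_pos: [533.6, -291.7, 36.0]
tcp_rot: [0.0, 0.979, -0.206, 0.001]
force: [-3.1, 3.0, 10.5]
width: 33.6
gripper_force: 61.0
```

Contact came at 36 mm, which is the grasp height plus 20, so the saw is on the floor. I'll release and go up.

```bash
python3 -m crank '[[0,0,0,0,0,0,55],[0,0,0,0,0,0,60],[0,0,0,0,0,0,60]]'; python3 -m crank '[[0,0,0,0,0,-30,60],[0,0,0,0,0,-50,75],[0,0,0,0,0,-50,75],[0,0,0,0,0,0,75]]'
python3 - <<'E'
from h import *
delta(589.1,283,150)
d=bot.get_image("wrist"); cv2.imwrite("pics/w4.png",d["color"]); print(proj(d,(*W[35],66)),proj(d,(*W[35],20)))
E
```

```text
time: 6.4
eef_pos: [533.1, -291.4, 34.0]
tcp_rot: [-0.0, 0.978, -0.206, -0.0]
force: [-0.4, -0.5, 0.6]
width: 60.3
gripper_force: 0.0
time: 6.9
eef_pos: [535.6, -292.6, 169.3]
tcp_rot: [0.001, 0.978, -0.206, 0.005]
force: [0.8, 0.8, -0.5]
width: 75.2
gripper_force: 0.0
t6.90 eef [ 535.6 -292.6  169.3] w75.2 gf0 F [ 0.8  0.8 -0.5] tilt/yaw [ 0.009 -0.004] -> tool shift [-183.6 -548.2   17.6]
(np.float64(319.21510356137514), np.float64(210.57378414652192)) (np.float64(319.2360086381075), np.float64(197.4972925083904))
```

View pics/w4.png

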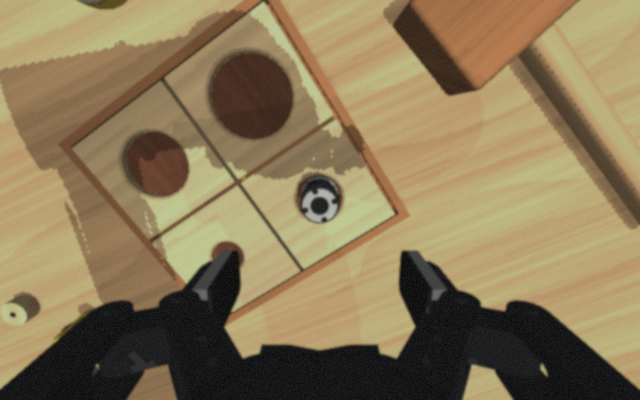

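The 35 mm saw is seated, with its back at (320,205) and the well ring visible around it. Next is the 51 mm saw.

```bash
python3 -m crank '[[0,0,0,-17,-50,0,80],[0,0,0,-17,-50,0,80],[0,0,0,-17,-50,0,80],[0,0,0,-17,-50,0,80],[0,0,0,-17,-50,0,80]]';python3 -m crank '[[0,0,0,-17,-50,4,80],[0,0,0,-17,-50,4,80],[0,0,0,-17,-50,4,80],[0,0,0,-17,-50,4,80],[0,0,0,-17,-50,4,80]]';python3 -m crank '[[0,0,0,-14,-48,0,80],[0,0,0,0,0,0,80],[0,0,0,0,0,0,80]]'
python3 - <<'E'
from h import *
delta(589.1,283,10)
d=bot.get_image("wrist"); cv2.imwrite("pics/w5.png",d["color"][100:300,200:440]); print(proj(d,(589.1,283,46)))
g=cv2.cvtColor(d["color"],cv2.COLOR_BGR2GRAY)
u,v=map(int,proj(d,(589.1,283,46))); s=g[v-12:v+13,u-12:u+13]; ys,xs=np.where(s<60); print("bore",xs.mean()+u-12,ys.mean()+v-12,len(xs))
E
```

```text
time: 7.58
eef_pos: [555.6, -26.7, 162.8]
tcp_rot: [0.0, 0.978, -0.206, -0.001]
force: [0.9, -0.5, 0.2]
width: 80.3
gripper_force: 0.0
time: 8.2
eef_pos: [578.9, 236.0, 142.5]
tcp_rot: [0.001, 0.978, -0.206, -0.001]
force: [-0.2, 0.1, -0.1]
width: 80.0
gripper_force: 0.0
time: 8.57
eef_pos: [585.6, 283.9, 142.7]
tcp_rot: [0.001, 0.978, -0.206, -0.001]
force: [0.9, -0.4, 0.1]
width: 80.1
gripper_force: 0.0
t8.57 eef [585.6 283.9 142.7] w80.1 gf0 F [ 0.9 -0.4  0.1] tilt/yaw [-0.002 -0.002] -> tool shift [  3.7  -0.9 132.7]
(np.float64(317.8277943043843), np.float64(203.3576445064911))
bore 318.5275229357798 201.1834862385321 218
```

```bash
python3 -m crank '[[0,0,0,4,-1,40,80],[0,0,0,0,0,40,80],[0,0,0,0,0,33,80],[0,0,0,0,0,20,80],[0,0,0,0,0,0,80]]' 60; python3 -m crank '[[0,0,0,0,0,0,40],[0,0,0,0,0,0,40],[0,0,0,0,0,0,40],[0,0,0,0,0,0,40]]'; python3 -m crank '[[0,0,0,0,0,-20,40],[0,0,0,0,0,-40,40],[0,0,0,0,0,-40,40],[0,0,0,0,0,0,40]]'
python3 - <<'E'
from h import *
delta(*W[51],110)
d=bot.get_image("wrist"); cv2.imwrite("pics/w6.png",d["color"])
E
```

```text
time: 9.25
eef_pos: [589.2, 281.5, 9.6]
tcp_rot: [0.002, 0.978, -0.207, -0.001]
force: [-0.0, 0.2, -0.0]
width: 80.2
gripper_force: 0.0
time: 9.75
eef_pos: [591.4, 283.9, 13.2]
tcp_rot: [-0.001, 0.979, -0.206, 0.001]
force: [-0.1, -0.4, 5.6]
width: 49.5
gripper_force: 62.6
time: 10.25
eef_pos: [592.1, 284.7, 115.5]
tcp_rot: [-0.003, 0.978, -0.206, 0.003]
force: [-0.6, -0.1, -2.3]
width: 49.8
gripper_force: 62.4
t10.25 eef [592.1 284.7 115.5] w49.8 gf62 F [-0.6 -0.1 -2.3] tilt/yaw [0.006 0.004] -> tool shift [209.  401.4   3.8]
```

View pics/w6.png

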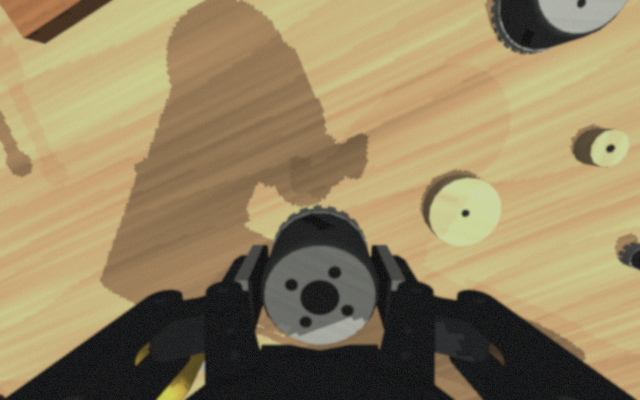

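The saw is held squarely, with its bore at (319,297). I'll carry it to its well.

```bash
python3 -m crank '[[0,0,0,23,45,0,40],[0,0,0,23,45,0,40],[0,0,0,23,45,0,40],[0,0,0,23,45,0,40],[0,0,0,23,45,0,40]]';python3 -m crank '[[0,0,0,23,45,0,40],[0,0,0,23,45,0,40],[0,0,0,24,45,0,40],[0,0,0,24,41,0,40]]';python3 -m crank '[[0,0,0,0,0,0,40],[0,0,0,0,0,0,40]]'
python3 - <<'E'
from h import *
delta(*W[51],33)
E
```

```text
time: 10.92
eef_pos: [603.4, 29.7, 109.6]
tcp_rot: [0.0, 0.978, -0.206, -0.001]
force: [-0.2, -0.9, -1.1]
width: 49.6
gripper_force: 62.7
time: 11.42
eef_pos: [618.3, -169.1, 109.5]
tcp_rot: [-0.0, 0.978, -0.207, -0.002]
force: [0.8, 0.7, -0.0]
width: 49.9
gripper_force: 62.7
time: 11.68
eef_pos: [618.6, -167.5, 109.7]
tcp_rot: [-0.0, 0.978, -0.207, -0.001]
force: [0.4, 0.0, -2.1]
width: 49.8
gripper_force: 62.7
t11.68 eef [ 618.6 -167.5  109.7] w49.8 gf63 F [ 0.4  0.  -2.1] tilt/yaw [-0.003  0.001] -> tool shift [ 2.5 -1.8 76.7]
```

```bash
python3 -m crank '[[0,0,0,2.8,-1.8,30,40],[0,0,0,0,0,26,40],[0,0,0,0,0,12,40],[0,0,0,0,0,4,40],[0,0,0,0,0,0,40]]'; python3 -m crank '[[0,0,0,0,0,2,40],[0,0,0,0,0,0,40]]'; python3 -m crank '[[0,0,0,0,0,2,40],[0,0,0,0,0,0,40]]';python3 -m crank '[[0,0,0,0,0,1,40],[0,0,0,0,0,0,40]]'
```

```text
time: 12.3
eef_pos: [623.3, -167.0, 40.0]
tcp_rot: [0.0, 0.979, -0.206, 0.001]
force: [0.7, 0.1, -0.8]
width: 49.9
gripper_force: 62.7
time: 12.55
eef_pos: [623.1, -167.2, 37.8]
tcp_rot: [-0.0, 0.978, -0.206, 0.0]
force: [0.3, -0.4, -0.8]
width: 49.7
gripper_force: 62.7
time: 12.8
eef_pos: [622.7, -167.2, 35.1]
tcp_rot: [-0.0, 0.978, -0.206, -0.0]
force: [0.1, 0.1, -2.5]
width: 49.6
gripper_force: 62.7
time: 13.05
eef_pos: [622.7, -167.2, 34.2]
tcp_rot: [-0.0, 0.978, -0.206, -0.0]
force: [0.2, -0.2, -1.2]
width: 49.5
gripper_force: 62.7
```

```bash
python3 -m crank '[[0,0,0,0,0,1,40],[0,0,0,0,0,0,40]]'; python3 -m crank '[[0,0,0,0,0,1,40],[0,0,0,0,0,0,40]]'
```

```text
time: 13.3
eef_pos: [622.8, -167.2, 33.3]
tcp_rot: [0.0, 0.978, -0.206, 0.0]
force: [-0.0, 0.4, -1.6]
width: 49.5
gripper_force: 63.0
time: 13.55
eef_pos: [623.0, -167.3, 33.3]
tcp_rot: [0.0, 0.979, -0.206, 0.0]
force: [-4.4, 0.3, 5.3]
width: 49.7
gripper_force: 63.3
```

Seated, with contact at 33.3 mm as expected. I'll release.

```bash
python3 -m crank '[[0,0,0,0,0,0,65],[0,0,0,0,0,0,75],[0,0,0,0,0,0,75]]'; python3 -m crank '[[0,0,0,0,0,-30,75],[0,0,0,0,0,-50,75],[0,0,0,0,0,-50,85],[0,0,0,0,0,0,85]]'
python3 - <<'E'
from h import *
delta(663.2,83.5,150)
d=bot.get_image("wrist"); cv2.imwrite("pics/w7.png",d["color"])
E
```

```text
time: 13.92
eef_pos: [622.8, -167.2, 32.1]
tcp_rot: [0.0, 0.978, -0.206, -0.0]
force: [-0.6, -0.4, -0.4]
width: 75.0
gripper_force: 0.0
time: 14.42
eef_pos: [625.4, -167.9, 167.7]
tcp_rot: [-0.0, 0.978, -0.206, 0.005]
force: [0.6, 0.5, -0.2]
width: 85.0
gripper_force: 0.0
t14.43 eef [ 625.4 -167.9  167.7] w85.0 gf0 F [ 0.6  0.5 -0.2] tilt/yaw [ 0.01  -0.002] -> tool shift [ -67.1 -245.2   17.6]
```

View pics/w7.png

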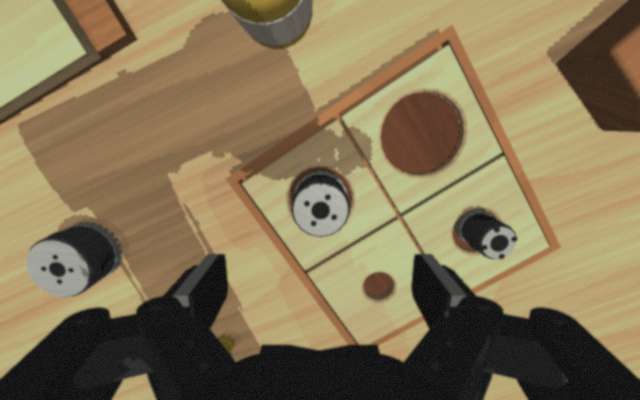

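The 51 mm saw at (320,208) and the 35 mm saw at (495,240) stand in their wells. Next is the 64 mm saw.

```bash
python3 -m crank '[[0,0,0,-13,-49,4,85],[0,0,0,-13,-49,4,85],[0,0,0,-13,-49,4,85],[0,0,0,-14,-49,4,85],[0,0,0,-13,-48,4,85]]';python3 -m crank '[[0,0,0,0,0,0,85],[0,0,0,0,0,0,85]]'
python3 - <<'E'
from h import *
X=(663.2,83.5)
delta(*X,8)
d=bot.get_image("wrist"); u,v=map(int,proj(d,(*X,46))); print(u,v)
g=cv2.cvtColor(d["color"],cv2.COLOR_BGR2GRAY)
s=g[v-12:v+13,u-12:u+13]; ys,xs=np.where(s<60); b=(xs.mean()+u-12,ys.mean()+v-12); print("bore",b,len(xs),ray(d,b,46))
E
```

```text
time: 15.1
eef_pos: [660.3, 84.2, 140.4]
tcp_rot: [0.001, 0.978, -0.206, -0.001]
force: [0.5, 0.5, -0.1]
width: 85.3
gripper_force: 0.0
time: 15.35
eef_pos: [660.4, 82.5, 141.0]
tcp_rot: [0.001, 0.979, -0.206, -0.001]
force: [-0.9, -0.1, 0.5]
width: 84.9
gripper_force: 0.0
t15.35 eef [660.4  82.5 141. ] w84.9 gf0 F [-0.9 -0.1  0.5] tilt/yaw [-0.002 -0.001] -> tool shift [  2.4  -2.2 133. ]
316 205
bore (np.float64(317.33649289099526), np.float64(203.53554502369667)) 211 [664.36860875  81.96781447]
```

```bash
python3 -m crank '[[0,0,0,3,-2,40,85],[0,0,0,0,0,40,85],[0,0,0,0,0,33,85],[0,0,0,0,0,20,85],[0,0,0,0,0,0,85]]' 60; python3 -m crank '[[0,0,0,0,0,0,54],[0,0,0,0,0,0,54],[0,0,0,0,0,0,54],[0,0,0,0,0,0,54]]'; python3 -m crank '[[0,0,0,0,0,-20,54],[0,0,0,0,0,-40,54],[0,0,0,0,0,-40,54],[0,0,0,0,0,0,54],[0,0,0,0,0,0,54]]'
python3 - <<'E'
from h import *
delta(*W[64],108)
d=bot.get_image("wrist"); cv2.imwrite("pics/w8.png",d["color"])
E
```

```text
time: 16.02
eef_pos: [663.1, 81.5, 7.4]
tcp_rot: [0.001, 0.978, -0.207, -0.002]
force: [-0.3, 0.5, 1.5]
width: 85.1
gripper_force: 0.0
time: 16.52
eef_pos: [665.8, 83.2, 11.3]
tcp_rot: [-0.0, 0.979, -0.206, 0.002]
force: [-0.0, -0.2, 5.9]
width: 62.6
gripper_force: 66.6
time: 17.15
eef_pos: [663.7, 83.4, 108.3]
tcp_rot: [-0.0, 0.978, -0.207, -0.001]
force: [-0.5, -0.6, -1.8]
width: 62.4
gripper_force: 66.0
t17.15 eef [663.7  83.4 108.3] w62.4 gf66 F [-0.5 -0.6 -1.8] tilt/yaw [-0.002  0.   ] -> tool shift [1.217e+02 3.365e+02 2.000e-01]
```

View pics/w8.png

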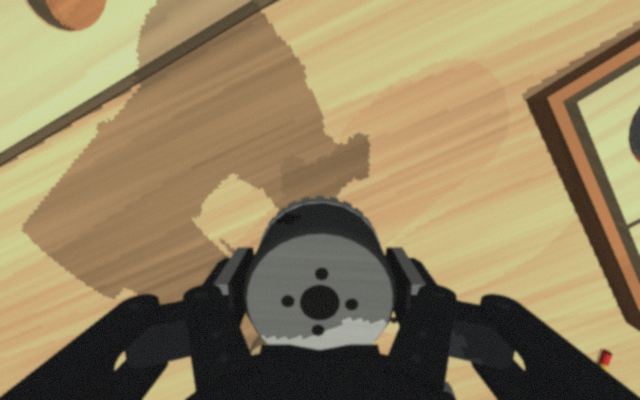

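The saw is held well, with its bore at (319,301). I'll carry it over.

```bash
python3 -m crank '[[0,0,0,13,37,0,54],[0,0,0,13,37,0,54],[0,0,0,14,37,0,54],[0,0,0,13,38,0,54],[0,0,0,14,37,0,54]]';python3 -m crank '[[0,0,0,14,38,0,54],[0,0,0,13,37,0,54],[0,0,0,14,38,0,54],[0,0,0,13.5,37.5,0,54]]';python3 -m crank '[[0,0,0,0,0,0,54],[0,0,0,0,0,0,54]]'
python3 - <<'E'
from h import *
delta(*W[64],31)
E
```

```text
time: 17.82
eef_pos: [649.5, -115.1, 107.5]
tcp_rot: [0.0, 0.978, -0.206, -0.002]
force: [0.4, -1.2, -1.6]
width: 62.4
gripper_force: 66.2
time: 18.32
eef_pos: [638.7, -274.6, 107.3]
tcp_rot: [-0.0, 0.978, -0.206, -0.002]
force: [0.9, 0.1, -1.8]
width: 62.8
gripper_force: 66.2
time: 18.58
eef_pos: [639.1, -273.2, 107.7]
tcp_rot: [-0.0, 0.978, -0.207, -0.001]
force: [-0.3, 0.9, -2.3]
width: 63.1
gripper_force: 66.2
t18.57 eef [ 639.1 -273.2  107.7] w63.1 gf66 F [-0.3  0.9 -2.3] tilt/yaw [-0.002  0.001] -> tool shift [ 0.3  0.4 76.7]
```

```bash
python3 -m crank '[[0,0,0,0.5,0,30,54],[0,0,0,0,0,26,54],[0,0,0,0,0,12,54],[0,0,0,0,0,4,54],[0,0,0,0,0,0,54]]'; python3 -m crank '[[0,0,0,0,0,2,54],[0,0,0,0,0,0,54]]'; python3 -m crank '[[0,0,0,0,0,1,54],[0,0,0,0,0,0,54]]';python3 -m crank '[[0,0,0,0,0,1,54],[0,0,0,0,0,0,54]]'
```

```text
time: 19.2
eef_pos: [640.7, -273.7, 38.0]
tcp_rot: [0.0, 0.979, -0.206, 0.001]
force: [-0.6, 0.2, -1.8]
width: 62.6
gripper_force: 66.2
time: 19.45
eef_pos: [640.4, -273.9, 35.8]
tcp_rot: [-0.0, 0.978, -0.206, 0.0]
force: [-0.8, -0.5, -1.8]
width: 62.9
gripper_force: 66.2
time: 19.7
eef_pos: [640.2, -273.9, 34.3]
tcp_rot: [-0.0, 0.978, -0.206, -0.0]
force: [0.2, 0.2, -1.7]
width: 62.5
gripper_force: 66.2
time: 19.95
eef_pos: [640.1, -273.8, 33.1]
tcp_rot: [0.0, 0.978, -0.206, -0.0]
force: [-1.0, -0.2, -2.0]
width: 62.6
gripper_force: 66.2
```

```bash
python3 -m crank '[[0,0,0,0,0,1,54],[0,0,0,0,0,0,54]]'; python3 -m crank '[[0,0,0,0,0,1,54],[0,0,0,0,0,0,54]]'; python3 -m crank '[[0,0,0,0,0,0.5,54],[0,0,0,0,0,0,54]]'
```

```text
time: 20.2
eef_pos: [640.1, -273.8, 32.1]
tcp_rot: [0.0, 0.978, -0.206, -0.0]
force: [-0.1, -0.3, -1.4]
width: 62.8
gripper_force: 66.2
time: 20.45
eef_pos: [640.3, -273.9, 31.4]
tcp_rot: [0.0, 0.978, -0.206, 0.0]
force: [0.4, 0.6, -1.8]
width: 62.7
gripper_force: 66.5
time: 20.7
eef_pos: [640.3, -273.9, 31.3]
tcp_rot: [0.0, 0.978, -0.206, 0.0]
force: [-1.3, 1.9, 2.8]
width: 62.9
gripper_force: 66.4
```

Contact at 31.3 mm, as expected. I'll release.

```bash
python3 -m crank '[[0,0,0,0,0,0,75],[0,0,0,0,0,0,84],[0,0,0,0,0,0,84]]'; python3 -m crank '[[0,0,0,0,0,-30,84],[0,0,0,0,0,-50,84],[0,0,0,0,0,-50,60],[0,0,0,0,0,0,50]]'
python3 - <<'E'
from h import *
delta(436.6,51.6,150)
d=bot.get_image("wrist"); cv2.imwrite("pics/w9.png",d["color"])
E
```

```text
time: 21.08
eef_pos: [640.3, -273.9, 30.7]
tcp_rot: [0.0, 0.978, -0.206, 0.0]
force: [0.1, 0.1, 0.5]
width: 84.3
gripper_force: 0.0
time: 21.58
eef_pos: [642.7, -275.0, 166.8]
tcp_rot: [0.001, 0.978, -0.206, 0.005]
force: [0.7, 0.3, -0.6]
width: 50.9
gripper_force: 0.0
t21.57 eef [ 642.7 -275.   166.8] w50.9 gf0 F [ 0.7  0.3 -0.6] tilt/yaw [ 0.01  -0.004] -> tool shift [-320.5 -215.6   13.5]
```

View pics/w9.png

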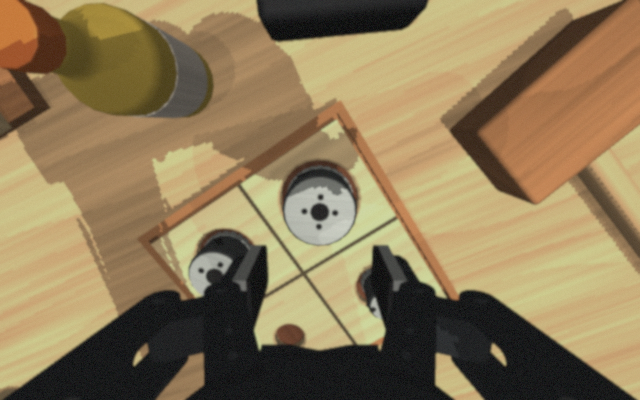

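The 64 mm saw is seated, with its back at (319,212). Last is the 22 mm saw.

```bash
python3 -m crank '[[0,0,0,-40,-27,0,50],[0,0,0,-40,-27,0,50],[0,0,0,-40,-27,4,50],[0,0,0,-40,-27,4,50],[0,0,0,-40,-27,4,50]]';python3 -m crank '[[0,0,0,-40,-27,4,50],[0,0,0,-40,-27,4,50],[0,0,0,-38,-27,0,50],[0,0,0,0,0,0,50],[0,0,0,0,0,0,50]]'
python3 - <<'E'
from h import *
X=(436.6,51.6)
delta(*X,13)
d=bot.get_image("wrist"); u,v=map(int,proj(d,(*X,46))); print(u,v); cv2.imwrite("pics/w10.png",d["color"])
g=cv2.cvtColor(d["color"],cv2.COLOR_BGR2GRAY)
s=g[v-9:v+10,u-9:u+10]; ys,xs=np.where(s<60); b=(xs.mean()+u-9,ys.mean()+v-9); print("bore",b,len(xs),ray(d,b,46))
E
```

```text
time: 22.25
eef_pos: [510.0, -68.4, 147.3]
tcp_rot: [0.0, 0.978, -0.207, -0.001]
force: [-0.1, 0.4, 0.1]
width: 50.1
gripper_force: 0.0
time: 22.88
eef_pos: [436.2, 52.1, 140.2]
tcp_rot: [0.0, 0.979, -0.206, -0.0]
force: [0.3, -0.2, -0.6]
width: 50.2
gripper_force: 0.0
t22.88 eef [436.2  52.1 140.2] w50.2 gf0 F [ 0.3 -0.2 -0.6] tilt/yaw [-0.001 -0.001] -> tool shift [  0.6   0.2 127.2]
319 207
bore (np.float64(319.47058823529414), np.float64(205.52100840336135)) 119 [438.29680921  50.54564487]
```

View pics/w10.png

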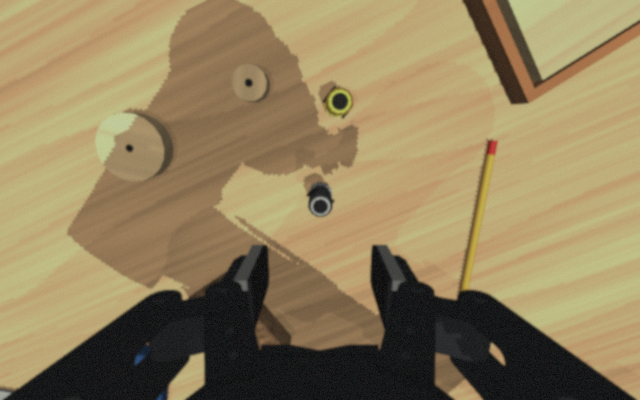

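The dark 22 mm saw is centred at (319,205), and the yellow one is clear at (340,100).

```bash
python3 -m crank '[[0,0,0,1,0,40,50],[0,0,0,0,0,40,50],[0,0,0,0,0,30,50],[0,0,0,0,0,14,50],[0,0,0,0,0,0,50]]' 50; python3 -m crank '[[0,0,0,0,0,0,14],[0,0,0,0,0,0,14],[0,0,0,0,0,0,14],[0,0,0,0,0,0,14]]'; python3 -m crank '[[0,0,0,0,0,-20,14],[0,0,0,0,0,-40,14],[0,0,0,0,0,-40,14],[0,0,0,0,0,0,14],[0,0,0,0,0,0,14]]'
python3 - <<'E'
from h import *
delta(*W[22],118)
d=bot.get_image("wrist"); cv2.imwrite("pics/w11.png",d["color"])
E
```

```text
time: 23.55
eef_pos: [436.8, 50.5, 15.5]
tcp_rot: [0.001, 0.978, -0.207, -0.001]
force: [-0.4, -0.3, 0.5]
width: 50.3
gripper_force: 0.0
time: 24.05
eef_pos: [438.3, 51.9, 17.6]
tcp_rot: [-0.0, 0.979, -0.206, 0.001]
force: [1.3, -1.9, 6.7]
width: 20.3
gripper_force: 49.0
time: 24.68
eef_pos: [436.7, 51.9, 116.1]
tcp_rot: [-0.0, 0.978, -0.207, -0.001]
force: [-0.8, -0.1, -1.4]
width: 20.5
gripper_force: 48.9
t24.68 eef [436.7  51.9 116.1] w20.5 gf49 F [-0.8 -0.1 -1.4] tilt/yaw [-0.001  0.   ] -> tool shift [166.5 184.7  -2.1]
```

View pics/w11.png

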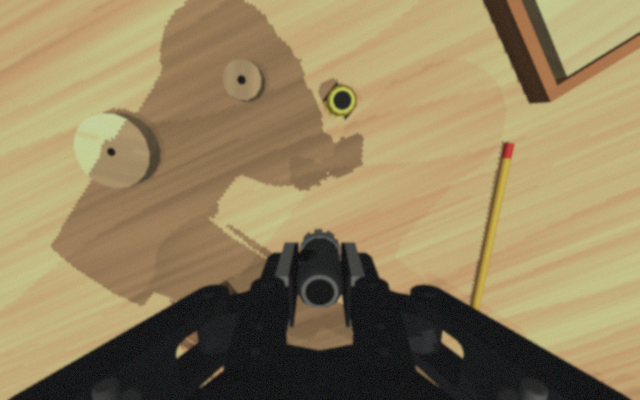

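```bash
python3 -m crank '[[0,0,0,28,31,0,14],[0,0,0,28,31,0,14],[0,0,0,28,31,0,14],[0,0,0,28,31,0,14],[0,0,0,28,31,0,14]]';python3 -m crank '[[0,0,0,27.5,30,0,14],[0,0,0,0,0,0,14],[0,0,0,0,0,0,14],[0,0,0,0,0,0,14]]'
python3 - <<'E'
from h import *
delta(515.2,-184.6,38)
E
```

```text
time: 25.35
eef_pos: [502.4, -147.7, 115.2]
tcp_rot: [0.0, 0.978, -0.206, -0.001]
force: [1.7, 0.2, -1.6]
width: 20.2
gripper_force: 49.0
time: 25.85
eef_pos: [515.6, -184.3, 116.4]
tcp_rot: [-0.0, 0.979, -0.206, -0.0]
force: [0.3, 0.0, -1.1]
width: 21.0
gripper_force: 49.1
t25.85 eef [ 515.6 -184.3  116.4] w21.0 gf49 F [ 0.3  0.  -1.1] tilt/yaw [-0.001  0.   ] -> tool shift [-0.1  0.4 78.4]
```

```bash
python3 -m crank '[[0,0,0,0,0,30,14],[0,0,0,0,0,26,14],[0,0,0,0,0,12,14],[0,0,0,0,0,6,14],[0,0,0,0,0,0,14]]'; python3 -m crank '[[0,0,0,0,0,2,14],[0,0,0,0,0,0,14]]'; python3 -m crank '[[0,0,0,0,0,1,14],[0,0,0,0,0,0,14]]';python3 -m crank '[[0,0,0,0,0,1,14],[0,0,0,0,0,0,14]]'
```

```text
time: 26.48
eef_pos: [516.3, -185.0, 43.2]
tcp_rot: [0.0, 0.979, -0.206, 0.0]
force: [0.3, 0.3, -0.4]
width: 20.4
gripper_force: 49.1
time: 26.72
eef_pos: [516.2, -185.1, 41.2]
tcp_rot: [-0.0, 0.978, -0.206, 0.0]
force: [0.1, 0.3, -0.3]
width: 20.3
gripper_force: 49.1
time: 26.98
eef_pos: [516.0, -185.1, 39.8]
tcp_rot: [-0.0, 0.978, -0.206, 0.0]
force: [-0.6, -1.4, -0.0]
width: 20.5
gripper_force: 49.1
time: 27.22
eef_pos: [515.9, -185.1, 38.7]
tcp_rot: [-0.0, 0.978, -0.206, -0.0]
force: [-0.2, -0.1, -0.9]
width: 20.2
gripper_force: 49.1
```

```bash
python3 -m crank '[[0,0,0,0,0,1,14],[0,0,0,0,0,0,14]]'; python3 -m crank '[[0,0,0,0,0,0.7,14],[0,0,0,0,0,0,14]]'
```

```text
time: 27.48
eef_pos: [516.0, -185.1, 37.7]
tcp_rot: [0.0, 0.978, -0.206, -0.0]
force: [-0.3, -0.2, -0.6]
width: 20.7
gripper_force: 49.1
time: 27.72
eef_pos: [516.0, -185.1, 37.7]
tcp_rot: [0.0, 0.978, -0.206, 0.0]
force: [-2.1, 0.1, 4.5]
width: 20.5
gripper_force: 49.4
```

Seated at 37.7 mm. I'll release, retreat clear, and check from above.

```bash
python3 -m crank '[[0,0,0,0,0,0,35],[0,0,0,0,0,0,45],[0,0,0,0,0,0,45]]'; python3 -m crank '[[0,0,0,0,0,-30,45],[0,0,0,0,0,-50,45],[0,0,0,0,0,-50,45],[0,0,0,-40,0,0,45],[0,0,0,-50,0,0,45]]';python3 -m crank '[[0,0,0,-50,-20,0,45],[0,0,0,-50,-20,0,45],[0,0,0,0,0,0,45],[0,0,0,0,0,0,45]]'
python3 - <<'E'
from h import *
d=bot.get_image("top"); cv2.imwrite("pics/t2.png",cv2.resize(d["color"][95:255,160:520],(792,352),interpolation=cv2.INTER_CUBIC))
for k in W: print(k,np.round((np.array(proj(d,(*W[k],66)))-[160,95])*2.2,0))
E
```

```text
time: 28.1
eef_pos: [515.9, -185.1, 36.9]
tcp_rot: [0.0, 0.978, -0.206, -0.0]
force: [-0.2, 0.3, -0.2]
width: 45.1
gripper_force: 0.0
time: 28.72
eef_pos: [433.4, -148.4, 167.2]
tcp_rot: [-0.0, 0.978, -0.207, 0.001]
force: [-0.0, 1.2, -0.2]
width: 44.8
gripper_force: 0.0
time: 29.22
eef_pos: [358.7, -71.7, 167.4]
tcp_rot: [-0.0, 0.979, -0.206, 0.001]
force: [0.1, -0.5, 0.3]
width: 44.8
gripper_force: 0.0
64 [669.  87.]
51 [548. 108.]
35 [697. 206.]
22 [574. 229.]
```

View pics/t2.png

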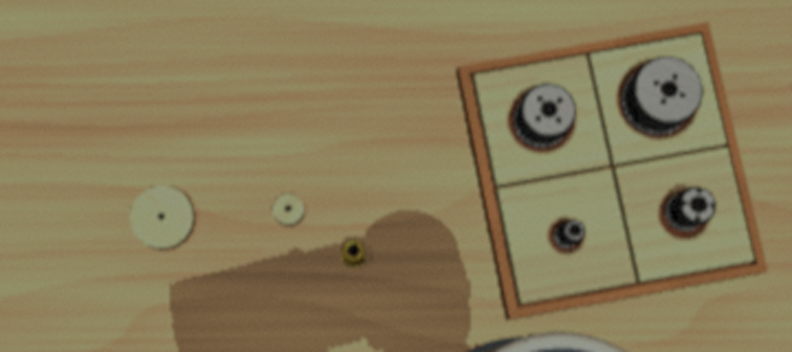

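All four saws stand in their own wells: the bores at crop (669,89), (549,108), (698,205) and (574,231) are within about 2 mm of the predictions. The plugs at (162,216) and (288,209) have not moved. I'm handing in.

```bash
python3 -c "
from rig import bot
print(bot.hand_in())"
```

```text
the job is handed in; nothing more can be done
None
```

All four hole saws are seated teeth-down in their own wells, within about 2 mm of centre in the final top view, both plugs are unmoved, and the job was handed in at about 29 s of the 86 s allowed; the hand-in returned no verdict.

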